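# Scrub out the steel cleaning cup with the long brush

## Task

Take the long orange-handled brush out of its stand and scrub the inside of the steel cup with it: bristles down to the bottom, then twice pull it at least half-way up the cup and push it back down to the bottom. Finally let go of the brush gently, leaving it standing in the steel cup on the cup's floor. Keep the steel cup upright on the bench and leave the black cup where it stands.

Things in the scene. Friction and masses are not known exactly. Their poses are not given: they have to be found in the camera images.
- brush_handle (a point): long brush, 186 mm, 90 g, upright, bristles down, in a round grey stand (70 mm wide, 45 high; well 54 wide, its floor 8 mm above the table). This point: middle of the orange handle (22 mm diameter, 76 long), where to grip, 38 mm below the top, 148 above the bristles' underside; z runs along the brush, up to the handle. A shorter blue-handled brush (95 mm) in a like stand is not wanted
- brush_tip (a point): centre of the flat underside of the long brush's stiff white bristles (36 mm diameter, 55 mm long, a thin steel stem above them), 148 mm below brush_handle along the brush; same axes. The brush can stand on this face
- cup_steel_floor (a point): bare steel cup, loose, about 400 g, 100 mm high, 76 mm outside (foot 84), 68 mm inside diameter, 94 mm deep; this point is the centre of its inner floor, 6 mm above the table, z up along its axis; the rim is 94 mm above it. Between the stands and the cups nothing else on the mat is taller than 105 mm
- cup_black_floor (a point): black cup of the same shape and size, not wanted: centre of its inner floor, z up
There are look-alikes about, which are no part of the job. Leave any brown look-alike of the part that bears cup_steel_floor alone.

How it is judged:
On the way, in this order (a step that is already met when the one before it is completed fails the run):
1. the held brush's bristles are down at the steel cup's bottom (tip within 20 mm of its floor) (z of brush_tip in the frame of cup_steel_floor between -0.005 and 0.02 m and horizontal distance between brush_tip and cup_steel_floor below 0.03 m and contact force between the fingers and brush above 0.5 N), for 0.04 s.
2. the held brush is pulled up again, straight above (tip more than 40 mm above the floor, within 30 mm of the cup's axis) (z of brush_tip in the frame of cup_steel_floor above 0.04 m and horizontal distance between brush_tip and cup_steel_floor below 0.03 m and contact force between the fingers and brush above 0.5 N), for 0.04 s.
3. the held brush's bristles are down at the steel cup's bottom (tip within 20 mm of its floor), a second time (all of step 1), for 0.04 s.
4. the held brush is pulled up again, straight above (tip more than 40 mm above the floor, within 30 mm of the cup's axis), a second time (all of step 2), for 0.04 s.
5. the held brush's bristles are down at the steel cup's bottom (tip within 20 mm of its floor), a third time, before it is let go (all of step 3), for 0.04 s.
At the end, for the whole second after the job is handed in: The long brush is released and at rest, standing or leaning (less than 34 degrees) in the steel cup with its tip within 20 mm of the cup's floor; the steel cup is upright (within 8 degrees) on the table and the black cup has moved less than 20 mm (z of brush_tip in the frame of cup_steel_floor below 0.02 m and horizontal distance between brush_tip and cup_steel_floor below 0.03 m and angle between cup_steel_floor's own z axis and vertical below 0.15 rad and height (world z) of cup_steel_floor below 0.02 m and angle between brush_tip's own z axis and vertical below 0.6 rad and linear speed of brush below 0.03 m/s and distance of cup_black_floor from where it was at the start of the episode below 0.02 m); the robot touches nothing.
It fails at once if the steel cup tipped by more than 17 degrees (angle between cup_steel_floor's own z axis and vertical above 0.3 rad).
It fails at once if the steel cup lifted by more than 40 mm (height (world z) of cup_steel_floor above 0.046 m).
It fails at once if the black cup pushed by more than 30 mm (distance of cup_black_floor from where it was at the start of the episode above 0.03 m).
It also fails if it takes over 53 s, if anything falls off the work surface, if the arm or the gripper's body presses on something with over 40 N, if the wrist force passes 120 N, or if a joint passes its speed limit or range.

## Robot

A 7-joint arm with a two-finger parallel gripper is mounted at the origin on the work surface. World frame = base frame: x ahead of the robot, y to its left, z up, the work surface at z = 0. Lengths are in m, angles in rad, forces in N, time in s.
With the tool pointing down it reaches from about 0.35 to 0.9 m from the base axis. Payload 8.1 kg.
Tool frame: the origin (TCP) lies on the centre line of the jaws, within the pads' length; the fingertips stand arm.tip_extent ahead of it and the grasp point (between the pads) lies 3 mm ahead of it (arm.tip_extent is the distance from the TCP to the fingertips, in m); y points along the fingers, z is the direction in which the jaws open and shut, and the axes are right-handed (so a half turn about y gives the same grasp; the last joint's range is limited). The gripper opens to 92 mm and grips with 3 to 60 N. Pads are 19 mm wide; open, the fingers measure 130 mm over their backs; the gripper's body (75 mm by 190 mm) begins 47 mm behind the grasp point.
Start: joints at [1.2, 0.434, 0.025, 1.573, -0.012, 1.134, -0.075], TCP at [0.165, -0.603, 0.249] pointing down, gripper open.
Joint ranges: [-2.62, 2.62], [-0.44, 2.09], [-1.27, 1.32], [0.08, 2.57], [-1.32, 4.46], [0.12, 2], [-2.74, 2.74]. Speed limits (rad/s): [2.22, 2.22, 3.01, 3.01, 3.14, 3.14, 3.14].

## Interface

Orientations are given as a rotation vector (axis times angle).
In Python, from cell import observe, get_image, sign_off, boxes_of, place_of, arm gives the robot as it stands.
- The arm moves only by the tool arm_command, never from a script. Its argument "plan" is a list of rows, each a list of 2 entries, a list of its own where there are three numbers: the shift along the tool's x, y, z in m, then the turn, a rotation vector about the tool's x, y, z in degrees. In form: [[[tx, ty, tz], [ax, ay, az]], ...]. A call has 1 to 5 rows; each row is the pose to reach, as a shift and turn from the pose commanded when the call began, along the tool's axes at that moment; what a row does not reach only later rows make up. A row lasts 1/10 s, in which the tool goes at most 50 mm and 8.59 degrees, less where a joint would pass 70% of its speed; a pose out of reach is approached as far as the arm can. A call with a gripper value outside its range is refused whole. "fingers" is the closure, from -1 (fully open) to 1 (shut), set as the call begins (left out, the last holds). The fingers move at their own pace and stop on an object; "squeeze" is the grip in N (left out, the last holds). Time passes only in rows, so rows that repeat a pose let the fingers close. It gives the time, the measured TCP pose, the force and the opening at its end, in the units of the state.
- observe(): the state, without advancing time (a new reading comes with each control period).
- get_image(name): name is "scene" or "top" or "wrist"; returns a dict with "color" (420x560x3 uint8, red, green, blue), "camera_matrix" (3x3 intrinsics, pixels), "world_to_cam" (4x4, takes a point from world to camera coordinates); the wrist camera has in their place "mount" (4x4, takes a point from camera to tool coordinates, whose origin is the TCP and whose axes are the tool frame's). Camera axes: x right, y up, looking along -z (the intrinsics and any distortion apply to the point x, -y, -z); pixel columns grow to the right and rows downward; lengths in m; the calibration is good to about 2 mm. A picture is of the moment at which its call begins: read the wrist's pose just before it. There is no depth.
- sign_off(): hands the job in, once; it reports no verdict.
Trained networks look in a picture, given as the dict that the camera call returned (one of the last four; its "shot" number tells which), for a name from the list of things; names that differ only in an ending like _2 or _b are one class to them, and where a whole thing is asked for, a point or a joint stands for the part that bears it (a point fixed in the world has none). Each returns a list of dicts, best first, with "confidence" (0 to 1); they miss things now and then, are a little off and sometimes report something else, mostly with a low value. They report only what shows in the picture. A call takes as long as a camera call. They do not tell look-alikes from the thing itself.
- boxes_of(picture, thing): "point" ([column, row] in pixels, amid what is visible of it).
- place_of(picture, thing): "point" ([column, row] in pixels: a listed point, or the origin of a listed thing).
The state is a dict: "clock": time; "joints": joint angles; "dq": joint speeds; "joint_efforts": joint torques, N m; "position": TCP position; "ee_rot": TCP orientation; "force": force on the tool from outside, world axes, zero at the start; "ft_torque": the same for the moment, N m; "width": opening from 0.0 (shut) to 1.0 (fully open).
Only numpy, scipy, OpenCV 4.12 (cv2) and the standard library are available. Lean on these libraries where they do the work, as an engineer would, in place of code of your own. Each camera call takes 0.05 s, during which the arm holds its last target.

## Working session

There is one attempt and no reset: what is moved stays moved. The work goes in short steps, Python scripts to look and compute and a tool call to move; the robot and the scene stay as the last step left them, time stands still between calls to the robot, and variables do not carry over. Pictures are saved under pics/ and viewed, and the job is handed in when it is done.

Besides the shell and the picture viewer there is one more tool, called after "Emit:" as a command line: name --argument value ..., lists and objects as JSON in quotes. arm_command: Moves the arm, as the interface text tells. Its arguments: {"type":"object","properties":{"plan":{"type":"array","items":{"type":"array"}},"fingers":{"type":"number"},"squeeze":{"type":"number"}},"required":["plan"]}

```bash
ls; mkdir -p pics; python3 - <<'E'
from cell import *
import cv2
s=observe(); print(s); print(arm.tip_extent)
for n in ["scene","top","wrist"]:
    p=get_image(n); cv2.imwrite(f"pics/{n}0.png",p["color"][:,:,::-1])
    print(n,p["camera_matrix"].tolist(),[ (k,p[k].tolist() if hasattr(p[k],'tolist') else p[k]) for k in p if k not in("color","camera_matrix")])
    for t in ["brush_handle","brush_tip","cup_steel_floor","cup_black_floor"]:
        print(t,[(d["point"],round(d["confidence"],2)) for d in place_of(p,t)])
E
```

```text
pics
{'clock': 0.0, 'joints': array([ 1.20038414,  0.43524685,  0.02500122,  1.57408924, -0.01159066,
        1.13398608, -0.07511325]), 'dq': array([-0.00148089, -0.00138211, -0.00053985, -0.00034   ,  0.00010583,
       -0.00182898, -0.00117255]), 'joint_efforts': array([-1.52838138e-04, -6.67858243e+01,  9.84452069e-01, -3.14456141e+01,
       -6.06998219e-02,  4.28040465e-02,  1.64003327e-04]), 'position': array([ 0.16519443, -0.60228678,  0.24793348]), 'ee_rot': array([-0.28028675,  2.08016252, -2.07693266]), 'force': array([ 0.87691704, -0.19064871, -0.3893453 ]), 'ft_torque': array([-0.00470615,  0.06479406,  0.01100549]), 'width': 0.9981463568111194}
0.022
scene [[498.78894992622617, 0.0, 271.39128942618504], [0.0, 498.78894992622617, 216.97835429442404], [0.0, 0.0, 1.0]] [('world_to_cam', [[-0.5098151798451187, 0.8602109231012421, -0.011209378965774024, 0.2068885132702192], [-0.7114082470375623, -0.41422730843467775, 0.5677270849571171, 0.29934014702815687], [0.48372180894232203, 0.29741033056077865, 0.8231405146324026, -1.4980851083661222], [0.0, 0.0, 0.0, 1.0]]), ('shot', 
[... 671 characters left out ...]
.96)]
brush_tip [([371.8, 167.8], 0.62), ([383.6, 159.5], 0.51)]
cup_steel_floor [([209.9, 230.0], 0.91), ([104.1, 234.0], 0.79), ([113.6, 290.6], 0.62), ([385.0, 156.6], 0.59)]
cup_black_floor []
wrist [[307.2759269396621, 0.0, 278.99316702218624], [0.0, 307.2759269396621, 209.35902242162268], [0.0, 0.0, 1.0]] [('mount', [[-0.000298720628736369, -0.9574930314731168, -0.28845624528930514, -0.07793461967430425], [0.00038378166567230344, 0.28845612714586943, -0.9574930367494249, -0.1362318066998868], [0.9999998817388006, -0.0003967271402391748, 0.00028130047482457073, 8.250710910162606e-05], [0.0, 0.0, 0.0, 1.0]]), ('shot', 3)]
brush_handle []
brush_tip []
cup_steel_floor []
cup_black_floor []
```

View pics/scene0.png

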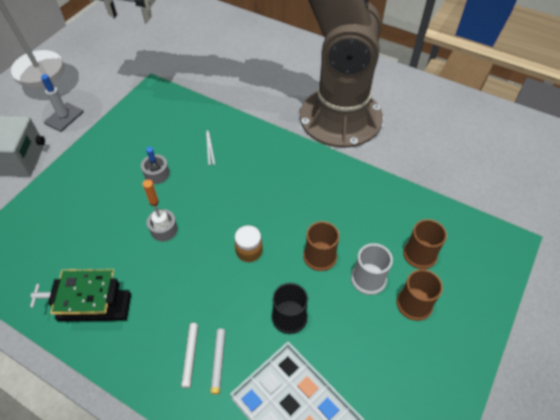

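View pics/top0.png

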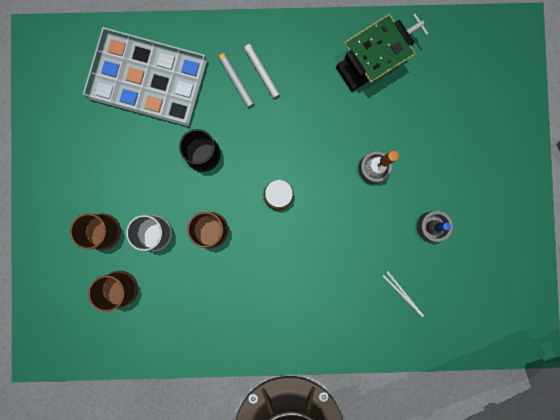

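Candidates:
- **Long brush:** orange handle at scene (151,193) / top (390,157). The blue one at scene (152,160) / top (440,226) is not wanted.
- **Steel cup:** grey cup at scene (372,268) / top (148,234). Brown look-alikes are at top (90,231), (208,230) and (110,292). The black cup is at top (200,150).

Next I check these in close crops.

```bash
python3 - <<'E'
import cv2,numpy as np
a=cv2.imread("pics/scene0.png");b=cv2.imread("pics/top0.png")
def c(im,x,y,r=50,s=7): return cv2.resize(im[y-r//1:y+r,x-r:x+r],(390,290) if 0 else (300,300),interpolation=cv2.INTER_CUBIC)
o=np.vstack([np.hstack([c(a,372,268,40),c(a,155,205,40)]),np.hstack([c(b,150,234,40),c(b,383,162,40)])])
cv2.imwrite("pics/crop0.png",o)
E
```

```text
(no output)
```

View pics/crop0.png

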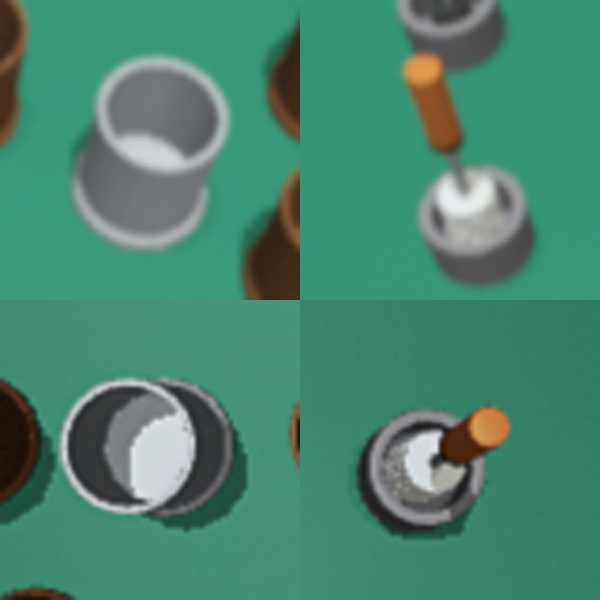

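```bash
cat >h.py <<'E'
import numpy as np,cv2
from cell import *
def P(p):
    F=np.diag([1,-1,-1.]); return p["camera_matrix"]@F@p["world_to_cam"][:3]
def tri(Ps,us):
    A=[]
    for M,u in zip(Ps,us): A+=[u[0]*M[2]-M[0],u[1]*M[2]-M[1]]
    X=np.linalg.svd(np.array(A))[2][-1]; return X[:3]/X[3]
def atz(M,u,z):
    A=np.array([u[0]*M[2]-M[0],u[1]*M[2]-M[1]]); return np.linalg.solve(A[:,:2],-A[:,3]-A[:,2]*z)
E
python3 - <<'E'
from h import *
s=get_image("scene");t=get_image("top");Ms,Mt=P(s),P(t)
np.savez("cams.npz",s=Ms,t=Mt)
for n,us,ut,z in [("steelrim",(375.2,256.5),(144.7,232.9),.1),("brushtop",(147.8,183.7),(393.7,156.1),.194),("handle_net",(151.7,193.7),(386.8,157.5),.156),("tip_net",(165,231),(383.6,159.5),.008),("tip_net2",(165,231),(371.8,167.8),.008)]:
    print(n,tri([Ms,Mt],[us,ut]).round(4),atz(Ms,us,z).round(4),atz(Mt,ut,z).round(4))
print(atz(Ms,(367.7,275.6),.006), atz(Ms,(291.6,315.7),.006))
for n in["steel","black"]:
  for p in(s,t): print(n,[(d["point"],round(d["confidence"],2)) for d in boxes_of(p,f"cup_{n}_floor")])
E
```

```text
steelrim [0.4532 0.2962 0.1022] [0.4514 0.2967] [0.4536 0.296 ]
brushtop [ 0.5896 -0.2111  0.1891] [ 0.5922 -0.2079] [ 0.5887 -0.2098]
handle_net [ 0.592  -0.2054  0.1584] [ 0.5911 -0.2077] [ 0.592  -0.2054]
tip_net [ 0.6009 -0.2186  0.0082] [ 0.5944 -0.2015] [ 0.6093 -0.2331]
tip_net2 [ 5.915e-01 -2.064e-01  4.000e-04] [ 0.5944 -0.2015] [ 0.5908 -0.2053]
[0.45093091 0.2934253 ] [0.63151827 0.18716347]
steel [([424.4, 241.5], 0.97), ([322.1, 243.3], 0.92), ([418.9, 296.4], 0.82), ([371.8, 268.5], 0.76)]
steel [([97.1, 231.2], 0.83), ([148.4, 236.0], 0.79), ([207.4, 227.5], 0.78), ([109.4, 292.8], 0.77)]
black [([289.7, 308.3], 0.84)]
black [([198.5, 150.9], 0.68)]
```

```bash
cat >>h.py <<'E'
from scipy.spatial.transform import Rotation as Rn
def to(x,y,z):
    s=observe(); R=Rn.from_rotvec(s["ee_rot"]).as_matrix()
    print("pos",s["position"].round(4),"tool shift",(R.T@(np.array([x,y,z])-s["position"])).round(4),"F",s["force"].round(1),"w",round(float(s["width"]),3),"t",s["clock"]);print(R.round(3).tolist(),s["joints"].round(2))
E
python3 -c "
from h import *
to(.591,-.207,.30)"
```

```text
pos [ 0.1653 -0.6027  0.2487] tool shift [-0.5152 -0.0513 -0.2691] F [ 0.4 -0.2  0. ] w 0.998 t 1.05
[[-0.964, -0.0, 0.265], [-0.265, -0.0, -0.964], [0.0, -1.0, 0.0]] [ 1.2   0.43  0.03  1.57 -0.01  1.13 -0.08]
```

Emit:
arm_command --plan '[[[-0.03, -0.05, -0.015], [0, 0, 0]], [[-0.06, -0.05, -0.03], [0, 0, 0]], [[-0.1, -0.05, -0.05], [0, 0, 0]], [[-0.14, -0.05, -0.07], [0, 0, 0]], [[-0.18, -0.05, -0.09], [0, 0, 0]]]' --fingers -1

```text
clock: 1.55
position: [0.3162, -0.4671, 0.2991]
ee_rot: [-0.279, 2.078, -2.079]
force: [0.1, -0.8, -0.6]
width: 1.001
```

Emit:
arm_command --plan '[[[-0.04, 0, -0.02], [0, 0, 0]], [[-0.08, 0, -0.04], [0, 0, 0]], [[-0.12, 0, -0.06], [0, 0, 0]], [[-0.16, 0, -0.08], [0, 0, 0]], [[-0.2, 0, -0.1], [0, 0, 0]]]'

```text
clock: 2.05
position: [0.4827, -0.3177, 0.299]
ee_rot: [-0.279, 2.078, -2.079]
force: [2.0, -1.4, 0.1]
width: 1.001
```

```bash
python3 -c "
from h import *
to(.591,-.207,.30)"
```

```text
pos [ 0.4827 -0.3177  0.299 ] tool shift [-0.1337 -0.001  -0.0781] F [ 2.  -1.4  0.1] w 1.001 t 2.05
[[-0.964, 0.0, 0.264], [-0.264, -0.0, -0.964], [-0.0, -1.0, 0.0]] [ 0.6   0.33 -0.14  1.61  0.05  1.21 -0.86]
```

Emit:
arm_command --plan '[[[-0.04, 0, -0.023], [0, 0, 0]], [[-0.08, 0, -0.047], [0, 0, 0]], [[-0.115, 0, -0.067], [0, 0, 0]], [[-0.134, 0, -0.078], [0, 0, 0]], [[-0.134, 0, -0.078], [0, 0, 0]]]'

```text
clock: 2.55
position: [0.5925, -0.204, 0.2983]
ee_rot: [-0.285, 2.077, -2.072]
force: [0.2, -1.1, 0.3]
width: 0.999
```

```bash
python3 - <<'E'
from h import *
to(.591,-.207,.16)
s=observe();p=get_image("wrist")
cv2.imwrite("pics/w1.png",p["color"][:,:,::-1])
R=Rn.from_rotvec(s["ee_rot"]).as_matrix();T=np.eye(4);T[:3,:3]=R;T[:3,3]=s["position"]
W=np.linalg.inv(T@p["mount"]);p["world_to_cam"]=W;M=P(p)
for n,z in[("brush_handle",.156),("brush_tip",.008)]:
    for d in place_of(p,n): print(n,d["point"],d["confidence"],atz(M,d["point"],z))
u=M@np.array([.591,-.207,.194,1]);print("exp top",u[:2]/u[2])
np.save("Mw.npy",M)
E
```

```text
pos [ 0.5925 -0.204   0.2983] tool shift [0.0024 0.1383 0.0028] F [ 0.2 -1.1  0.3] w 0.999 t 2.55
[[-0.963, 0.001, 0.27], [-0.27, 0.002, -0.963], [-0.001, -1.0, -0.002]] [ 0.37  0.42 -0.19  1.48  0.08  1.25 -1.12]
brush_handle [286.4, 208.2] 0.79 [ 0.58984937 -0.21173209]
brush_tip [284.8, 176.7] 0.65 [ 0.5923545  -0.21187844]
exp top [282.23502495 218.4844624 ]
```

View pics/w1.png

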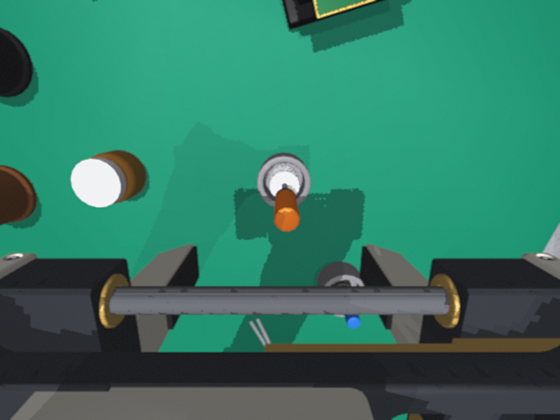

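The wrist view shows the orange handle's top at (287,219), about 5 px from my estimate, so I correct by about 4 mm. The blue brush at (350,322) is clear of the fingers.

Emit:
arm_command --plan '[[[0.004, 0.02, 0.0055], [0, 0, 0]], [[0.004, 0.045, 0.0055], [0, 0, 0]], [[0.004, 0.07, 0.0055], [0, 0, 0]], [[0.004, 0.08, 0.0055], [0, 0, 0]], [[0.004, 0.08, 0.0055], [0, 0, 0]]]'

```text
clock: 3.2
position: [0.5863, -0.2157, 0.2176]
ee_rot: [-0.281, 2.081, -2.08]
force: [2.3, -0.3, 0.5]
width: 0.996
```

```bash
python3 - <<'E'
from h import *
to(.590,-.2105,.16)
s=observe();p=get_image("wrist")
cv2.imwrite("pics/w2.png",p["color"][:,:,::-1])
R=Rn.from_rotvec(s["ee_rot"]).as_matrix();T=np.eye(4);T[:3,:3]=R;T[:3,3]=s["position"]
W=np.linalg.inv(T@p["mount"]);p["world_to_cam"]=W;M=P(p)
for n,z in[("brush_handle",.156),("brush_tip",.008)]:
    for d in place_of(p,n): print(n,d["point"],d["confidence"],atz(M,d["point"],z))
u=M@np.array([.590,-.2105,.194,1]);print("exp top",u[:2]/u[2])
np.save("Mw.npy",M)
E
```

```text
pos [ 0.5863 -0.2157  0.2176] tool shift [-0.0051  0.0576 -0.004 ] F [ 2.3 -0.3  0.5] w 0.996 t 3.2
[[-0.965, -0.003, 0.263], [-0.263, 0.0, -0.965], [0.003, -1.0, -0.001]] [ 0.39  0.47 -0.18  1.6   0.09  1.08 -1.12]
brush_handle [272.0, 227.7] 0.62 [ 0.58993386 -0.20974713]
brush_tip [273.9, 182.7] 0.68 [ 0.58965471 -0.20853776]
exp top [271.76572126 251.26325081]
```

View pics/w2.png

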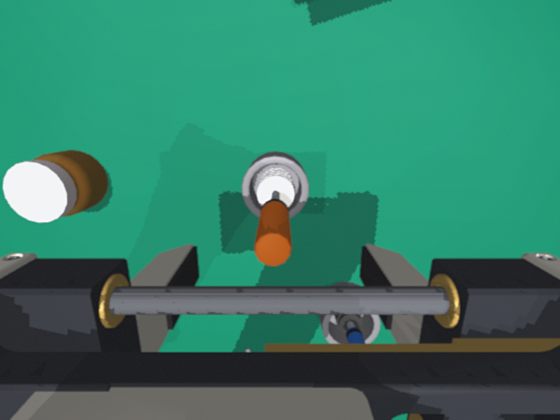

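Emit:
arm_command --plan '[[[-0.004, 0.0, -0.004], [0, 0, 0]], [[-0.004, 0.0, -0.004], [0, 0, 0]], [[-0.004, 0.02, -0.004], [0, 0, 0]], [[-0.004, 0.04, -0.004], [0, 0, 0]], [[-0.004, 0.04, -0.004], [0, 0, 0]]]'

```text
clock: 3.85
position: [0.5892, -0.2092, 0.1766]
ee_rot: [-0.284, 2.081, -2.078]
force: [-0.5, -0.2, -0.6]
width: 1.0
```

```bash
python3 -c "
from h import *
to(.590,-.210,.160)"
```

```text
pos [ 0.5892 -0.2092  0.1766] tool shift [-0.0006  0.0166  0.001 ] F [-0.5 -0.2 -0.6] w 1.0 t 3.85
[[-0.964, -0.004, 0.265], [-0.265, 0.001, -0.964], [0.003, -1.0, -0.002]] [ 0.38  0.51 -0.18  1.64  0.1   1.   -1.14]
```

Emit:
arm_command --plan '[[[0, 0.01, 0.001], [0, 0, 0]], [[0, 0.016, 0.001], [0, 0, 0]], [[0, 0.016, 0.001], [0, 0, 0]]]'

```text
clock: 4.15
position: [0.5906, -0.2107, 0.1623]
ee_rot: [-0.281, 2.079, -2.078]
force: [-0.5, -0.3, 0.3]
width: 0.998
```

Emit:
arm_command --plan '[[[0, 0, 0], [0, 0, 0]], [[0, 0, 0], [0, 0, 0]], [[0, 0, 0], [0, 0, 0]], [[0, 0, 0], [0, 0, 0]], [[0, 0, 0], [0, 0, 0]]]' --fingers 1 --squeeze 20

```text
clock: 4.65
position: [0.5909, -0.2108, 0.1629]
ee_rot: [-0.28, 2.078, -2.078]
force: [-1.1, -0.5, 0.6]
width: 0.616
```

Emit:
arm_command --plan '[[[0, 0, 0], [0, 0, 0]], [[0, 0, 0], [0, 0, 0]], [[0, 0, 0], [0, 0, 0]], [[0, 0, 0], [0, 0, 0]], [[0, 0, 0], [0, 0, 0]]]'

```text
clock: 5.15
position: [0.5908, -0.2108, 0.1627]
ee_rot: [-0.28, 2.078, -2.078]
force: [0.3, 0.2, -0.1]
width: 0.23
```

```bash
python3 - <<'E'
from h import *
to(.590,-.210,.30)
p=get_image("scene");q=get_image("wrist")
cv2.imwrite("pics/s3.png",np.hstack([cv2.resize(p["color"][100:300,50:250,::-1],(400,400)),cv2.resize(q["color"][:,:,::-1],(400,400))]))
E
```

```text
pos [ 0.5908 -0.2108  0.1627] tool shift [ 0.0006 -0.1373 -0.0009] F [ 0.3  0.2 -0.1] w 0.23 t 5.15
[[-0.964, -0.0, 0.265], [-0.265, -0.0, -0.964], [0.0, -1.0, -0.0]] [ 0.38  0.53 -0.18  1.66  0.11  0.97 -1.14]
```

View pics/s3.png

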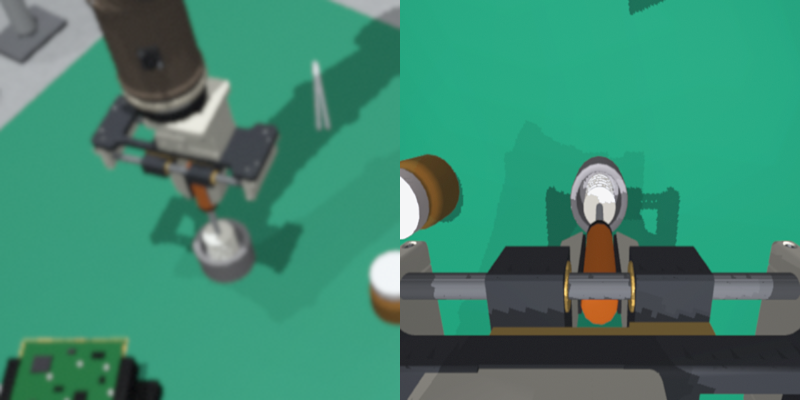

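The handle is between the pads (opening about 21 mm). I let the grip settle, then lift.

Emit:
arm_command --plan '[[[0, 0, 0], [0, 0, 0]], [[0, 0, 0], [0, 0, 0]], [[0, -0.01, 0], [0, 0, 0]], [[0, -0.02, 0], [0, 0, 0]], [[0, -0.03, 0], [0, 0, 0]]]' --squeeze 30

```text
clock: 5.75
position: [0.5911, -0.2108, 0.194]
ee_rot: [-0.279, 2.078, -2.078]
force: [0.1, -0.7, -1.8]
width: 0.232
```

Emit:
arm_command --plan '[[[0, -0.03, 0], [0, 0, 0]], [[0, -0.06, 0], [0, 0, 0]], [[0, -0.09, 0], [0, 0, 0]], [[0, -0.105, 0], [0, 0, 0]], [[0, -0.105, 0], [0, 0, 0]]]'

```text
clock: 6.25
position: [0.5921, -0.211, 0.3014]
ee_rot: [-0.274, 2.074, -2.079]
force: [0.1, -0.4, -1.4]
width: 0.235
```

```bash
python3 - <<'E'
from h import *
to(.4525,.2955,.295)
s=observe()["position"]
p=get_image("scene");t=get_image("top")
cv2.imwrite("pics/s4.png",np.hstack([cv2.resize(p["color"][60:260,50:250,::-1],(400,400)),cv2.resize(t["color"][60:260,270:470,::-1],(400,400))]))
for n,z in[("brush_handle",s[2]-.003),("brush_tip",s[2]-.151)]:
  for q in(p,t):
    for d in place_of(q,n): print(n,d["point"],d["confidence"],atz(P(q),d["point"],z))
E
```

```text
pos [ 0.5921 -0.211   0.3014] tool shift [ 0.0007  0.0048 -0.5254] F [ 0.1 -0.4 -1.4] w 0.235 t 6.25
[[-0.964, 0.006, 0.264], [-0.264, -0.002, -0.964], [-0.005, -1.0, 0.003]] [ 0.38  0.41 -0.18  1.48  0.08  1.25 -1.11]
brush_handle [138.4, 153.5] 0.83 [ 0.5934797  -0.20281871]
brush_tip [151.7, 201.6] 0.64 [ 0.60620576 -0.19721155]
```

View pics/s4.png

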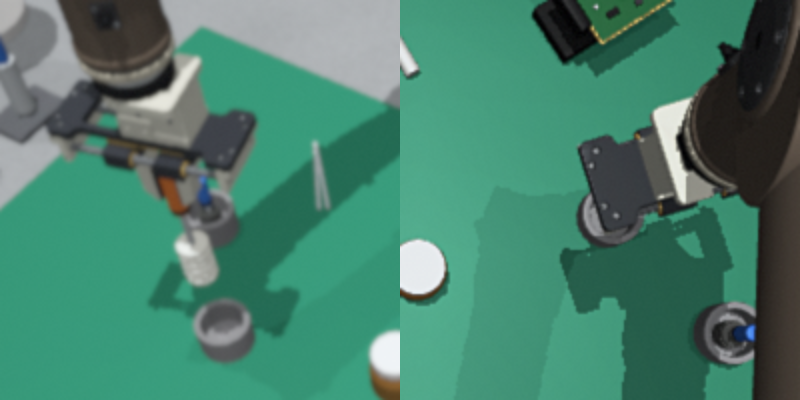

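Emit:
arm_command --plan '[[[0, 0, -0.015], [0, 0, 0]], [[0, 0, -0.04], [0, 0, 0]], [[0, 0, -0.07], [0, 0, 0]], [[0, 0, -0.105], [0, 0, 0]], [[0, 0, -0.14], [0, 0, 0]]]'

```text
clock: 7.05
position: [0.5527, -0.0734, 0.2973]
ee_rot: [-0.281, 2.079, -2.078]
force: [-0.5, -0.2, -0.5]
width: 0.236
```

Emit:
arm_command --plan '[[[0, 0, -0.035], [0, 0, 0]], [[0, 0, -0.07], [0, 0, 0]], [[0, 0, -0.105], [0, 0, 0]], [[0, 0, -0.14], [0, 0, 0]], [[0, 0, -0.175], [0, 0, 0]]]'

```text
clock: 7.55
position: [0.506, 0.0952, 0.2975]
ee_rot: [-0.281, 2.078, -2.078]
force: [-0.1, 0.8, -1.0]
width: 0.232
```

```bash
python3 -c "
from h import *
to(.4525,.2955,.30)"
```

```text
pos [0.506  0.0952 0.2975] tool shift [-0.0016 -0.0025 -0.2073] F [-0.1  0.8 -1. ] w 0.232 t 7.55
[[-0.964, -0.0, 0.265], [-0.265, 0.0, -0.964], [0.0, -1.0, -0.0]] [-0.02  0.24 -0.34  1.74  0.09  1.17 -1.68]
```

Emit:
arm_command --plan '[[[0, 0, -0.04], [0, 0, 0]], [[0, 0, -0.08], [0, 0, 0]], [[0, 0, -0.115], [0, 0, 0]], [[0, 0, -0.145], [0, 0, 0]], [[0, 0, -0.17], [0, 0, 0]]]'

```text
clock: 8.05
position: [0.4604, 0.2596, 0.2975]
ee_rot: [-0.283, 2.078, -2.077]
force: [0.2, 0.0, -1.6]
width: 0.233
```

Emit:
arm_command --plan '[[[0, 0, -0.02], [0, 0, 0]], [[0, 0, -0.035], [0, 0, 0]], [[0, 0, -0.037], [0, 0, 0]], [[0, 0, -0.037], [0, 0, 0]], [[0, 0, -0.037], [0, 0, 0]]]'

```text
clock: 8.55
position: [0.4528, 0.2917, 0.2975]
ee_rot: [-0.279, 2.078, -2.08]
force: [-0.4, 0.5, -0.6]
width: 0.24
```

```bash
python3 - <<'E'
from h import *
to(.4525,.2955,.30)
S=observe();s=S["position"]
p=get_image("scene");w=get_image("wrist");t=get_image("top")
R=Rn.from_rotvec(S["ee_rot"]).as_matrix();T=np.eye(4);T[:3,:3]=R;T[:3,3]=s
w["world_to_cam"]=np.linalg.inv(T@w["mount"])
np.savez("m5.npz",s=P(p),w=P(w),t=P(t))
cv2.imwrite("pics/s5.png",np.hstack([cv2.resize(p["color"][120:320,270:470,::-1],(400,400),interpolation=cv2.INTER_CUBIC),cv2.resize(t["color"][130:330,50:250,::-1],(400,400))]))
cv2.imwrite("pics/w5.png",w["color"][:,:,::-1])
for n,z in[("brush_handle",s[2]-.0067),("brush_tip",s[2]-.1547)]:
  for k,q in(("s",p),("t",t),("w",w)):
    for d in place_of(q,n): print(k,n,d["point"],d["confidence"],atz(P(q),d["point"],z).round(4))
E
```

```text
pos [0.4528 0.2917 0.2975] tool shift [-0.0007 -0.0025 -0.0037] F [-0.4  0.5 -0.6] w 0.24 t 8.55
[[-0.965, -0.0, 0.264], [-0.264, -0.001, -0.965], [0.0, -1.0, 0.001]] [-0.33  0.29 -0.43  1.68  0.13  1.19 -2.11]
s brush_handle [388.1, 207.7] 0.69 [0.4575 0.2929]
t brush_handle [199.0, 151.6] 0.73 [0.5905 0.1539]
w brush_handle [278.4, 272.3] 0.82 [0.4536 0.2922]
t brush_tip [141.1, 232.8] 0.65 [0.4535 0.293 ]
w brush_tip [279.4, 201.6] 0.76 [0.4512 0.2907]
```

View pics/s5.png

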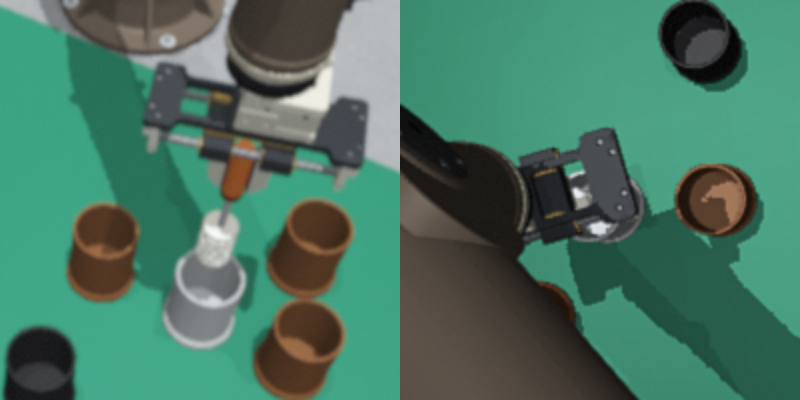

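View pics/w5.png

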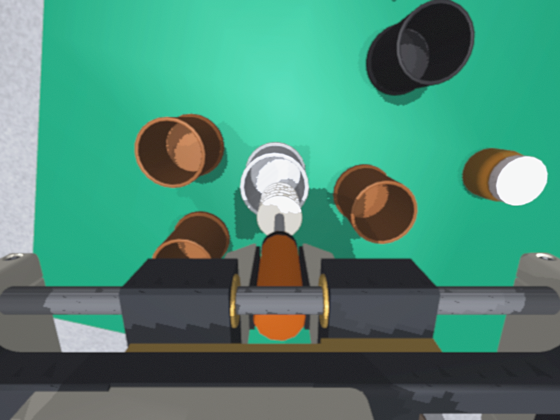

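```bash
python3 - <<'E'
from h import *
m=np.load("m5.npz")["w"]
im=cv2.imread("pics/w5.png")
# project circle r=.038 z=.1 for candidate center
o=im.copy()
for c,col in(((.4525,.2955),(0,0,255)),((.4530,.2980),(255,0,0))):
  for z,r in((.1,.038),(.0,.042)):
    a=np.linspace(0,2*np.pi,100);X=np.c_[c[0]+r*np.cos(a),c[1]+r*np.sin(a),z+0*a,1+0*a]@m.T
    cv2.polylines(o,[np.round(X[:,:2]/X[:,2:]*8).astype(int)],True,col,1,cv2.LINE_AA,3)
    
v=np.hstack([cv2.resize(q[130:250,220:340],(400,400),interpolation=cv2.INTER_CUBIC) for q in(im,o)])
cv2.imwrite("pics/o5.png",v)
E
```

```text
(no output)
```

View pics/o5.png

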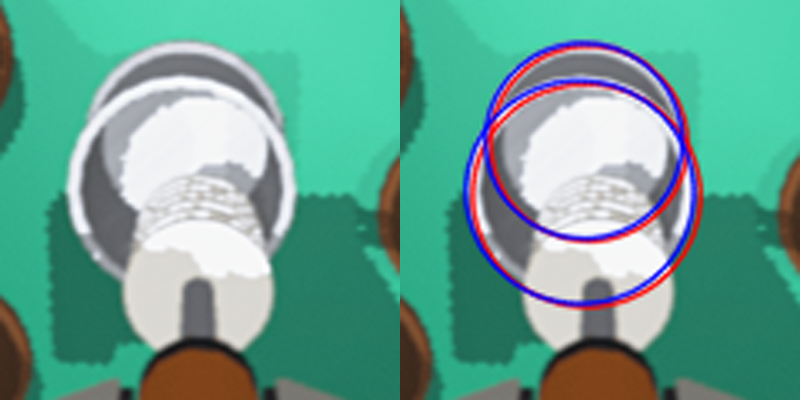

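The overlay puts the cup's axis at about (0.454, 0.298), 6 mm to the side of the tool. I correct for that and descend.

Emit:
arm_command --plan '[[[-0.003, 0, -0.006], [0, 0, 0]], [[-0.003, 0, -0.006], [0, 0, 0]], [[-0.003, 0.02, -0.006], [0, 0, 0]], [[-0.003, 0.04, -0.006], [0, 0, 0]], [[-0.003, 0.055, -0.006], [0, 0, 0]]]'

```text
clock: 9.5
position: [0.4538, 0.2992, 0.2416]
ee_rot: [-0.281, 2.078, -2.079]
force: [-0.5, 0.1, -1.1]
width: 0.23
```

```bash
cat > look.py <<'E'
from h import *
import sys
k=sys.argv[1]
to(.454,.298,.167)
S=observe();s=S["position"]
p=get_image("scene");w=get_image("wrist")
R=Rn.from_rotvec(S["ee_rot"]).as_matrix();T=np.eye(4);T[:3,:3]=R;T[:3,3]=s
w["world_to_cam"]=np.linalg.inv(T@w["mount"])
cv2.imwrite(f"pics/s{k}.png",np.hstack([cv2.resize(p["color"][190:310,310:430,::-1],(400,400),interpolation=cv2.INTER_CUBIC),cv2.resize(w["color"][110:310,180:380,::-1],(400,400))]))
E
python3 look.py 6
```

```text
pos [0.4538 0.2992 0.2416] tool shift [0.0001 0.0746 0.0012] F [-0.5  0.1 -1.1] w 0.23 t 9.5
[[-0.964, -0.001, 0.265], [-0.265, -0.0, -0.964], [0.001, -1.0, 0.0]] [-0.35  0.35 -0.43  1.75  0.16  1.07 -2.14]
```

View pics/s6.png

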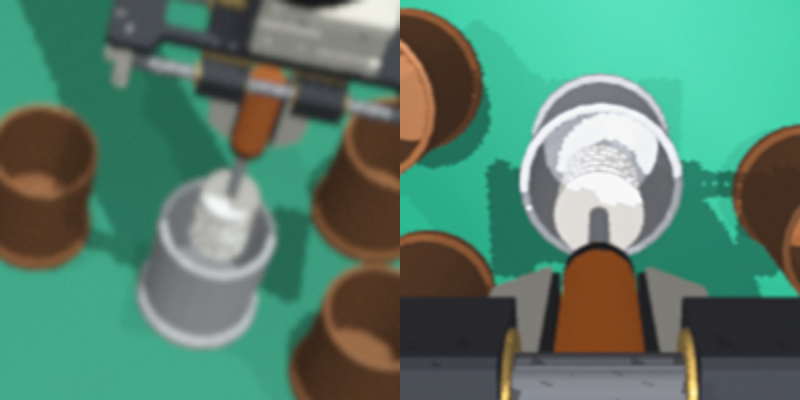

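The bristles are centred inside the rim in both views, so I continue to just above the floor.

Emit:
arm_command --plan '[[[0, 0.02, 0.001], [0, 0, 0]], [[0, 0.045, 0.001], [0, 0, 0]], [[0, 0.065, 0.001], [0, 0, 0]], [[0, 0.073, 0.001], [0, 0, 0]], [[0, 0.075, 0.001], [0, 0, 0]]]'

```text
clock: 10.1
position: [0.4543, 0.2984, 0.1676]
ee_rot: [-0.281, 2.078, -2.079]
force: [0.1, 0.6, -1.3]
width: 0.236
```

Emit:
arm_command --plan '[[[0, 0.001, 0], [0, 0, 0]], [[0, 0.002, 0], [0, 0, 0]], [[0, 0.003, 0], [0, 0, 0]]]'

```text
clock: 10.4
position: [0.4547, 0.2987, 0.1656]
ee_rot: [-0.278, 2.079, -2.077]
force: [0.0, 0.4, -1.1]
width: 0.236
```

```bash
python3 look.py 7
```

```text
pos [0.4547 0.2987 0.1656] tool shift [ 0.0009 -0.0014  0.0004] F [ 0.   0.4 -1.1] w 0.236 t 10.4
[[-0.964, 0.001, 0.264], [-0.264, 0.001, -0.964], [-0.002, -1.0, -0.0]] [-0.37  0.43 -0.41  1.85  0.21  0.91 -2.19]
```

View pics/s7.png

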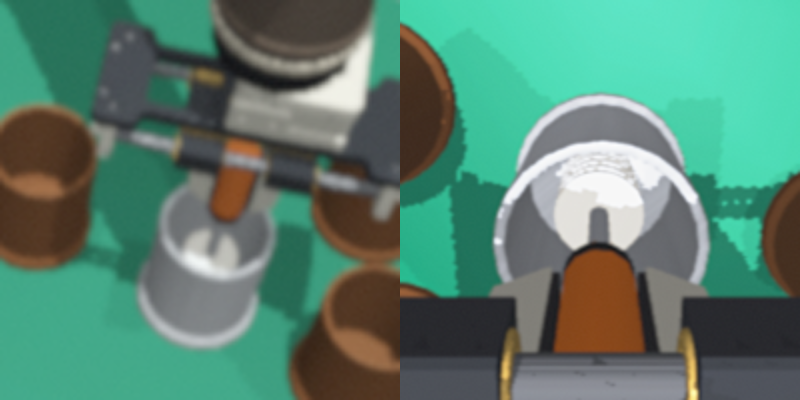

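Emit:
arm_command --plan '[[[0, 0.001, 0], [0, 0, 0]], [[0, 0.002, 0], [0, 0, 0]], [[0, 0.003, 0], [0, 0, 0]]]'

```text
clock: 10.8
position: [0.4543, 0.2983, 0.1617]
ee_rot: [-0.28, 2.078, -2.078]
force: [-0.9, -0.0, -0.7]
width: 0.231
```

Emit:
arm_command --plan '[[[0, 0.0015, 0], [0, 0, 0]], [[0, 0.0015, 0], [0, 0, 0]]]'

```text
clock: 11.0
position: [0.4545, 0.2984, 0.1606]
ee_rot: [-0.279, 2.078, -2.078]
force: [-0.8, -1.1, 4.2]
width: 0.231
```

Emit:
arm_command --plan '[[[0, 0.0015, 0], [0, 0, 0]], [[0, 0.0015, 0], [0, 0, 0]]]'

```text
clock: 11.2
position: [0.4551, 0.2989, 0.1606]
ee_rot: [-0.277, 2.078, -2.077]
force: [-2.1, -3.5, 17.8]
width: 0.236
```

Contact came at TCP z 0.1607, exactly as predicted. Now the two strokes.

Emit:
arm_command --plan '[[[0, -0.01, 0], [0, 0, 0]], [[0, -0.03, 0], [0, 0, 0]], [[0, -0.05, 0], [0, 0, 0]], [[0, -0.066, 0], [0, 0, 0]], [[0, -0.066, 0], [0, 0, 0]]]'

```text
clock: 11.7
position: [0.4552, 0.2992, 0.2269]
ee_rot: [-0.276, 2.079, -2.075]
force: [0.5, 1.2, -1.4]
width: 0.237
```

```bash
python3 look.py 8
```

```text
pos [0.4552 0.2992 0.2269] tool shift [0.0017 0.0599 0.001 ] F [ 0.5  1.2 -1.4] w 0.237 t 11.7
[[-0.964, 0.003, 0.265], [-0.265, 0.002, -0.964], [-0.004, -1.0, -0.001]] [-0.35  0.36 -0.43  1.78  0.17  1.04 -2.15]
```

View pics/s8.png

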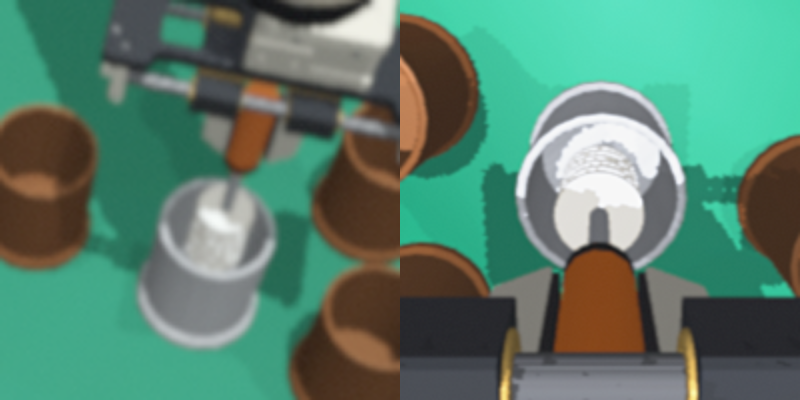

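Emit:
arm_command --plan '[[[0, 0.02, 0], [0, 0, 0]], [[0, 0.04, 0], [0, 0, 0]], [[0, 0.056, 0], [0, 0, 0]], [[0, 0.062, 0], [0, 0, 0]], [[0, 0.062, 0], [0, 0, 0]]]'

```text
clock: 12.3
position: [0.4539, 0.2981, 0.1617]
ee_rot: [-0.282, 2.078, -2.08]
force: [-0.4, 0.1, -0.8]
width: 0.234
```

Emit:
arm_command --plan '[[[0, 0, 0], [0, 0, 0]], [[0, -0.02, 0], [0, 0, 0]], [[0, -0.04, 0], [0, 0, 0]], [[0, -0.062, 0], [0, 0, 0]], [[0, -0.062, 0], [0, 0, 0]]]'

```text
clock: 12.8
position: [0.4554, 0.2995, 0.2276]
ee_rot: [-0.275, 2.079, -2.074]
force: [0.4, 0.2, -1.6]
width: 0.234
```

Emit:
arm_command --plan '[[[0, 0, 0], [0, 0, 0]], [[0, 0.02, 0], [0, 0, 0]], [[0, 0.04, 0], [0, 0, 0]], [[0, 0.056, 0], [0, 0, 0]], [[0, 0.062, 0], [0, 0, 0]]]'

```text
clock: 13.3
position: [0.4531, 0.2972, 0.1603]
ee_rot: [-0.284, 2.078, -2.082]
force: [-2.6, -2.7, 38.0]
width: 0.231
```

Emit:
arm_command --plan '[[[0, 0, 0], [0, 0, 0]], [[0, 0.001, 0], [0, 0, 0]], [[0, 0.001, 0], [0, 0, 0]]]'

```text
clock: 13.6
position: [0.4543, 0.2983, 0.1617]
ee_rot: [-0.28, 2.078, -2.079]
force: [0.1, 0.6, -0.2]
width: 0.229
```

Emit:
arm_command --plan '[[[0, 0.001, 0], [0, 0, 0]], [[0, 0.001, 0], [0, 0, 0]]]'

```text
clock: 13.8
position: [0.4543, 0.2982, 0.1607]
ee_rot: [-0.28, 2.078, -2.078]
force: [-0.2, -0.1, -0.5]
width: 0.238
```

```bash
python3 look.py 9
```

```text
pos [0.4543 0.2982 0.1607] tool shift [ 0.0004 -0.0063  0.0001] F [-0.2 -0.1 -0.5] w 0.238 t 13.8
[[-0.964, 0.0, 0.264], [-0.264, -0.0, -0.964], [-0.0, -1.0, 0.0]] [-0.37  0.43 -0.41  1.85  0.22  0.9  -2.19]
```

View pics/s9.png

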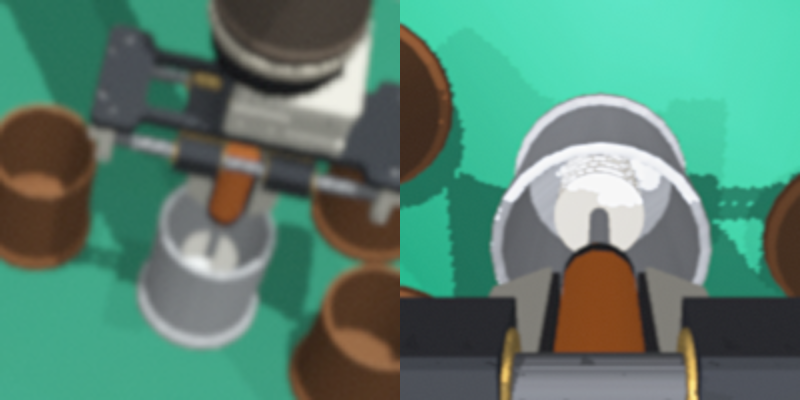

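The brush is barely off the floor. I go down another 0.5–1 mm to touch, then reduce the squeeze.

Emit:
arm_command --plan '[[[0, 0.0005, 0], [0, 0, 0]], [[0, 0.001, 0], [0, 0, 0]], [[0, 0.001, 0], [0, 0, 0]]]'

```text
clock: 14.2
position: [0.4545, 0.2985, 0.1604]
ee_rot: [-0.279, 2.078, -2.078]
force: [-1.1, -1.6, 6.3]
width: 0.234
```

Emit:
arm_command --plan '[[[0, 0, 0], [0, 0, 0]], [[0, 0, 0], [0, 0, 0]], [[0, 0, 0], [0, 0, 0]]]' --squeeze 3

```text
clock: 14.5
position: [0.4545, 0.2985, 0.16]
ee_rot: [-0.279, 2.078, -2.078]
force: [-0.5, -0.7, 4.3]
width: 0.238
```

Emit:
arm_command --plan '[[[0, 0, 0], [0, 0, 0]], [[0, 0, 0], [0, 0, 0]], [[0, 0, 0], [0, 0, 0]]]' --fingers 0.4

```text
clock: 14.8
position: [0.4541, 0.2981, 0.1594]
ee_rot: [-0.281, 2.078, -2.079]
force: [0.1, 0.5, 0.3]
width: 0.301
```

Emit:
arm_command --plan '[[[0, 0, 0], [0, 0, 0]], [[0, 0, 0], [0, 0, 0]], [[0, 0, 0], [0, 0, 0]], [[0, 0, 0], [0, 0, 0]], [[0, 0, 0], [0, 0, 0]]]' --fingers -1

```text
clock: 15.3
position: [0.4543, 0.2983, 0.1597]
ee_rot: [-0.28, 2.078, -2.078]
force: [1.2, 0.1, -0.2]
width: 0.687
```

Emit:
arm_command --plan '[[[0, 0, 0], [0, 0, 0]], [[0, 0, 0], [0, 0, 0]], [[0, 0, 0], [0, 0, 0]], [[0, 0, 0], [0, 0, 0]], [[0, 0, 0], [0, 0, 0]]]'

```text
clock: 15.8
position: [0.4543, 0.2983, 0.1597]
ee_rot: [-0.28, 2.078, -2.078]
force: [0.1, 0.2, 0.1]
width: 0.998
```

```bash
python3 look.py 10
```

```text
pos [0.4543 0.2983 0.1597] tool shift [ 0.0004 -0.0073  0.0002] F [0.1 0.2 0.1] w 0.998 t 15.8
[[-0.964, 0.0, 0.265], [-0.265, -0.0, -0.964], [-0.0, -1.0, 0.0]] [-0.37  0.43 -0.41  1.85  0.22  0.9  -2.19]
```

View pics/s10.png

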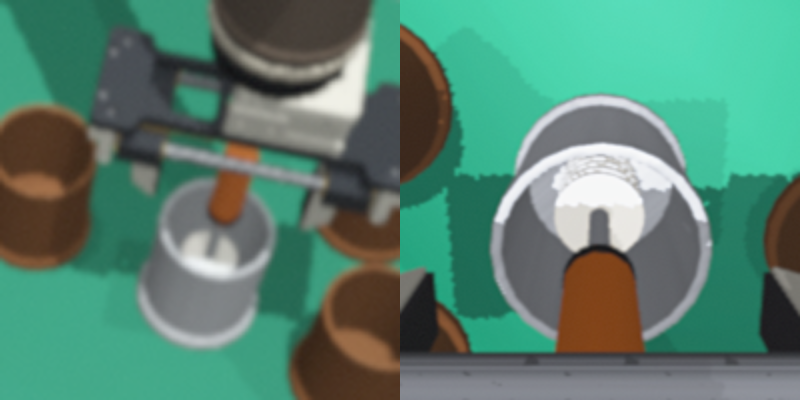

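Released; the brush is standing on its own. I raise straight up.

Emit:
arm_command --plan '[[[0, -0.01, 0], [0, 0, 0]], [[0, -0.03, 0], [0, 0, 0]], [[0, -0.06, 0], [0, 0, 0]], [[0, -0.09, 0], [0, 0, 0]], [[0, -0.12, 0], [0, 0, 0]]]'

```text
clock: 16.4
position: [0.4541, 0.2983, 0.2817]
ee_rot: [-0.28, 2.078, -2.078]
force: [0.4, 0.8, -0.4]
width: 1.003
```

Emit:
arm_command --plan '[[[0, -0.02, 0.03], [0, 0, 0]], [[0, -0.02, 0.07], [0, 0, 0]], [[0, -0.02, 0.11], [0, 0, 0]], [[0, -0.02, 0.15], [0, 0, 0]], [[0, -0.02, 0.15], [0, 0, 0]]]'

```text
clock: 16.9
position: [0.4957, 0.1473, 0.3003]
ee_rot: [-0.271, 2.08, -2.086]
force: [-0.9, 0.7, 0.2]
width: 1.001
```

```bash
python3 - <<'E'
from h import *
print(observe()["dq"].round(3))
p=get_image("scene");t=get_image("top")
cv2.imwrite("pics/s11.png",np.hstack([cv2.resize(p["color"][160:360,270:470,::-1],(400,400),interpolation=cv2.INTER_CUBIC),cv2.resize(t["color"][130:330,50:250,::-1],(400,400))]))
for k,q in(("s",p),("t",t)):
  for n,z in[("brush_handle",.154),("brush_tip",.006),("cup_black_floor",.006)]:
    for d in place_of(q,n): print(k,n,d["point"],d["confidence"],atz(P(q),d["point"],z).round(4))
E
```

```text
[-0.053  0.009 -0.078 -0.005 -0.023 -0.006 -0.077]
s brush_handle [378.4, 244.5] 0.89 [0.4539 0.2958]
s cup_black_floor [289.0, 315.3] 0.85 [0.6337 0.1816]
t cup_black_floor [200.4, 151.5] 0.96 [0.6386 0.1878]
```

View pics/s11.png

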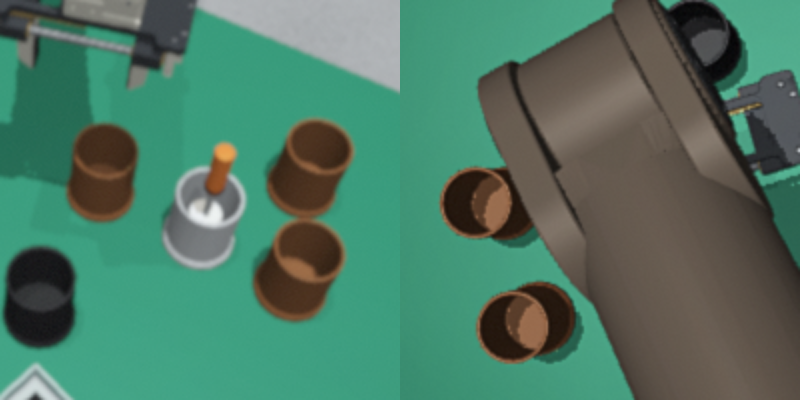

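The brush stands upright in the steel cup, the black cup is unmoved, and the arm is clear. I hand it in.

Emit:
arm_command --plan '[[[0, 0, 0], [0, 0, 0]], [[0, 0, 0], [0, 0, 0]], [[0, 0, 0], [0, 0, 0]]]'

```text
clock: 17.6
position: [0.4939, 0.1538, 0.2997]
ee_rot: [-0.28, 2.078, -2.078]
force: [0.3, 0.4, -0.2]
width: 1.001
```

```bash
python3 -c "
from cell import *
print(sign_off())"
```

```text
the job is handed in; nothing more can be done
None
```

I took the long orange-handled brush out of its stand and scrubbed the steel cup. The bristles went down to the floor, then up about 66 mm and back down, twice. I let go with the bristles on the cup floor and handed in at 17.6 s; no verdict is reported.

- **Last scene picture:** it shows the brush standing upright in the upright steel cup. The gripper was open and clear of everything, with the force near zero.
- **Black cup:** its detections stayed within a few mm of the first ones, which is detection noise. It was never approached.
- **What did not go cleanly:** the third push down overshot slightly, with a brief 38 N at the wrist. That is far below the 120 N wrist limit, and the cup looked unmoved. The arm hid the steel cup from the top camera in the last pictures, so the final upright check is from the scene camera only.

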